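# Put the manicure tray and the key dish in order

### The job

The keys and the manicure things have got into each other's places. Put the keys in the middle of the blue dish, and in the white tray lay the manicure set in its order of use starting from the grey pull handle: nail clipper in the lane next to the handle, red-handled nail file in the middle lane, gold cuticle pusher in the lane farthest from the handle, each flat, centred in its lane and straight along it. Every place is taken at first, so you may set things aside on the free cork pad between tray and dish; leave the remote control and the cologne bottle where they are.

Things in the scene. Friction and masses are not known exactly. Their poses are not given: they have to be found in the camera images.
- tray: White drawer tray, fixed, 216 (x) x 156 (y) mm, floor 6 mm above the console. Origin: its centre at console height; x from the grey pull handle (at -x, front 32 mm high) to the back; other walls 24 mm high. Ribs 3.5 mm high at x = -30 and +30 mm part 3 lanes, 150 mm long along y; lane centres x = -60 (at the handle), 0, +60 mm, y = 0. End walls 44 mm beyond the outer lane centres.
- dish: Dark blue round ceramic dish, fixed. Outer rim diameter 184 mm, rim 20 mm high, flat inner floor about 155 mm across, 6 mm above the console. Origin: centre of the underside, at console height.
- pad: Thin cork pad, 150 (x) x 90 (y) x 5 mm, fixed on the console between tray and dish and empty at the start: the free spot. Origin: centre of its underside, at console height.
- clipper: Bright steel nail clipper with folded lever, loose, 80 mm long (x), 14 mm wide, 14 mm high, 50 g. Origin: middle of its length on the underside; x along its length, z up. Grip it across its width at the origin.
- file: Nail file, red plastic handle, flat dark steel blade, loose, 120 mm long (x), 40 g. Handle from x = -60 to +12 mm, 14 mm wide, 13 mm high; blade from +12 to +60 mm, 12 mm wide, 3 mm high. Origin: middle of the whole length, on the underside, z up; a grip across the width at the origin takes the front of the handle.
- pusher: Gold-coloured double-ended cuticle pusher, loose, 120 mm long (x), 45 g. Square-sided handle from x = -35 to +35 mm, 12 mm wide and 12 mm high; a thin shank with a small spoon at one end and a fork at the other. Origin: middle of its length on the underside, z up. Grip it across the handle at the origin.
- keys: Two aluminium keys on a steel ring with a black fob, one rigid piece, loose, 60 g, 111 mm long (x). Fob from x = -43 to +17 mm, 24 mm wide, 14 mm high; flat keys from +25 to +68 mm, 5 mm high, spread 30 mm wide. Origin: underside of the fob, 17 mm from its ring end, z up: grip across the fob here; this point goes to the middle of the dish.
- remote: Grey plastic remote control with black buttons, 160 x 45 x 20 mm, loose, lying beyond the cork pad beside the bottle. Origin: centre of the underside. To be left alone.
- cologne: Amber glass cologne bottle with brass cap, 52 mm across, 130 mm high, loose, standing beyond the cork pad beside the remote control. Origin: centre of the underside. To be left alone.
Mind the look-alikes: they are no part of the job. Several things have the shape of the pusher; the one meant has the colours described above. Leave any orange look-alike of the keys alone.

How it is judged:
By the outcome, as a careful person would: the job done as asked, in the order asked, and still so for the second after the job is handed in, with the robot touching nothing.
It also fails if it takes over 120 s, if anything falls off the work surface, if the arm or the gripper's body presses on something with over 40 N, if the wrist force passes 120 N, or if a joint passes its speed limit or range.

### The arm

A 6-joint arm with a two-finger parallel gripper is mounted at the origin on the work surface. World frame = base frame: x ahead of the robot, y to its left, z up, the work surface at z = 0. Lengths are in mm, angles in rad, forces in N, time in s.
With the tool pointing down it reaches from about 350 to 850 mm from the base axis. Payload 8.1 kg.
Tool frame: the origin (TCP) lies between the finger pads; the fingertips stand 19 mm ahead of it and the grasp point (between the pads) is the TCP; z points along the fingers, y is the line along which they close (so a half turn about z gives the same grasp; the last joint's range is limited). The gripper opens to 93 mm and grips with 3 to 60 N. Pads are 15 mm wide; open, the fingers measure 128 mm over their backs; the gripper's body (75 mm by 188 mm) begins 65 mm behind the grasp point.
Start: joints at [-1.292, 0.13, 1.488, -0, 1.523, -0.085], TCP at [213.517, -560.728, 237.635] pointing down, gripper open.
Joint ranges: [-2.96, 2.96], [-0.89, 2.26], [0.02, 2.5], [-1.34, 4.48], [0, 2.73], [-2.66, 2.66]. Speed limits (rad/s): [2.39, 2.39, 2.79, 3.14, 3.14, 3.14].

### API

Orientations are given as a rotation vector (axis times angle).
In Python, from workcell import ctrl, optics, order gives the robot as it stands.
- The arm moves only by the shell command python3 -m jog 'ROWS'. ROWS is JSON, a list of rows, each a list of 7 numbers: the shift along the tool's x, y, z each as a share of 0.025 m, from -1 to 1, then the turn, a rotation vector about the tool's x, y, z each as a share of 0.12 rad, from -1 to 1, then the opening, from -1 (shut) to 1 (fully open). In form: [[dx, dy, dz, ax, ay, az, jaw], ...]. A call has 1 to 8 rows; each row shifts and turns the commanded pose from where the row before left it, along the tool's axes as they then stand; what a row does not reach is not made up. A row lasts 1/12 s, in which the tool goes at most 41.7 mm and 7.16 degrees, less where a joint would pass 70% of its speed; a pose out of reach is approached as far as the arm can. A call with a number of a shift or a turn outside -1 to 1 is refused whole. A call with a gripper value outside its range is refused whole. The fingers move at their own pace and stop on an object; the grip force is fixed at half the most. Time passes only in rows, so rows that do not move let the fingers close. It gives the time, the measured TCP pose, the force, the opening and the grip force at its end, in the units of the state.
- ctrl.read_state(): the state, without advancing time (a new reading comes with each control period).
- optics.camera(name): name is "scene" or "top" or "wrist"; returns the picture (400x640x3 uint8, red, green, blue); there is no depth.
- optics.calibration(name): a dict with "vfov" (degrees; the focal length in pixels is half the picture's height over the tangent of half this angle, whatever the lens; pixels are square), "cx", "cy" (the principal point, pixels), "xyz" and "orientation" of the camera in the world. Camera axes: x right, y up, looking along -z (the intrinsics and any distortion apply to the point x, -y, -z); pixel columns grow to the right and rows downward; lengths in mm; the calibration is good to about 2 mm. A picture is of the moment at which its call begins: read the wrist's pose just before it. calibration takes no time and is no camera call; for the wrist camera it gives the pose at the moment of the call.
- order.job_done(): hands the job in; it is judged then, once.
The state is a dict: "time_s": time; "joint_positions": joint angles; "qd": joint speeds; "tau": joint torques, N m; "tcp_pos": TCP position; "orientation": TCP orientation; "ft_force": force on the tool from outside, world axes, zero at the start; "torque": the same for the moment, N m; "grip_width": finger opening in mm; "grip_force": force on a finger pad.
Only numpy, scipy, OpenCV 4.12 (cv2) and the standard library are available. Lean on these libraries where they do the work, as an engineer would, in place of code of your own. Each camera call takes 0.05 s, during which the arm holds its last target. There are 200 camera calls.

## Working session

There is one attempt and no reset: what is moved stays moved. The work goes in short steps, Python scripts to look and compute and a shell command to move; the robot and the scene stay as the last step left them, time stands still between calls to the robot, and variables do not carry over. Pictures are saved under pics/ and viewed, at most 14 in all, crops included, and the job is handed in when it is done.

```bash
ls; mkdir -p pics
python3 - <<'E'
from workcell import ctrl, optics, order
import cv2
print(ctrl.read_state())
for n in ("scene","top","wrist"):
    print(n,optics.calibration(n))
for n in ("scene","top"):
    cv2.imwrite(f"pics/{n}0.png",optics.camera(n)[:,:,::-1])
E
```

```text
pics
{'time_s': 0.0, 'joint_positions': array([-1.29240643e+00,  1.31168518e-01,  1.48928624e+00,  8.66551126e-06,
        1.52299812e+00, -8.54342051e-02]), 'qd': array([ 0.0014824 ,  0.00208574,  0.00151577, -0.00023399, -0.00154863,
        0.00017072]), 'tau': array([-4.16524708e-04, -5.59843326e+01, -4.91755235e+01,  7.67205586e-02,
        3.54156678e-02, -1.24117037e-04]), 'tcp_pos': array([ 213.36594564, -560.20250961,  236.57920669]), 'orientation': array([-3.08793332e+00, -5.68011029e-01,  2.67784787e-04]), 'ft_force': array([-0.31097399, -0.20076081, -0.06163089]), 'torque': array([ 0.01224087, -0.01032133, -0.02942646]), 'grip_force': 0.0, 'grip_width': 92.90735345332733}
scene {'vfov': 55.09201987225093, 'cx': 315.65966040839623, 'cy': 199.7650305841512, 'xyz': array([1047.68156929,  236.47267411,  490.38410567]), 'orientation': array([0.6221423 , 0.82051031, 1.76005044])}
top {'vfov': 54.89012109127892, 'cx': 323.50696507478693, 'cy': 199.90359652872576, 'xyz': array([401.88788143,  70.67287574, 815.41453174]), 'orientation': array([ 0.14439527, -0.1221227 , -1.56168214])}
wrist {'vfov': 71.29953869847739, 'cx': 325.11273785246357, 'cy': 200.23893602921822, 'xyz': array([ 287.53202329, -532.52009979,  383.41877923]), 'orientation': array([-0.25180335,  0.17620523, -1.19768293])}
```

View pics/top0.png

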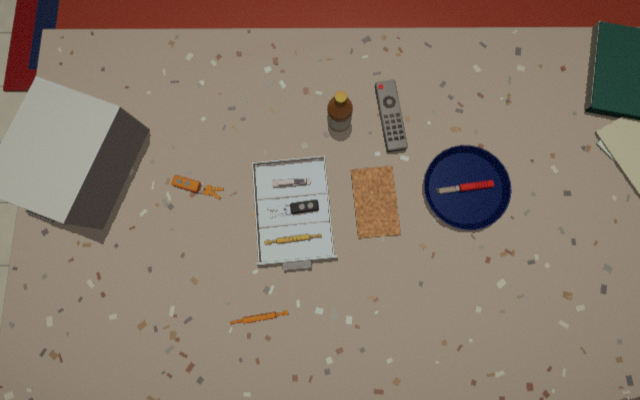

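View pics/scene0.png

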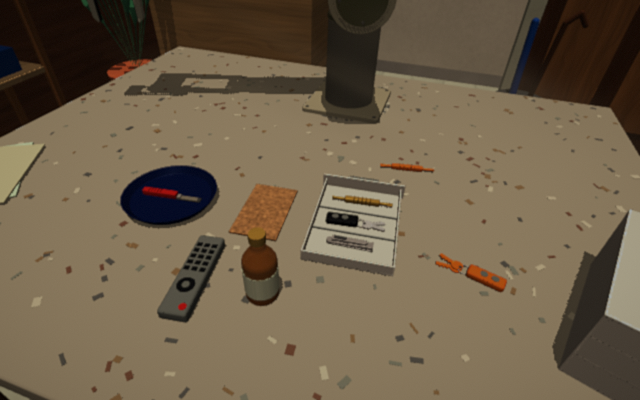

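Top view (image up = +x, right = −y): clipper (292,183) in the far lane, keys (295,208) in the middle, gold pusher (293,239) at the handle (297,266). The file is in the dish (467,187), the pad at (376,202), and the orange look-alikes at (197,186) and (259,317).

Pusher candidates are (293,239), yellow-gold in the tray, and (259,317), orange on the console. The first fits "gold"; I'll confirm it in an enlarged crop.

```bash
cat > h.py <<'E'
from workcell import ctrl, optics, order
import cv2, numpy as np
from scipy.spatial.transform import Rotation as R
def cam(name):
    c=optics.calibration(name); im=optics.camera(name); return im,c
def px2w(c,uv,z):
    uv=np.atleast_2d(np.array(uv,float)); z=np.broadcast_to(z,len(uv))
    f=200/np.tan(np.radians(c["vfov"])/2)
    d=np.c_[(uv[:,0]-c["cx"])/f,-(uv[:,1]-c["cy"])/f,-np.ones(len(uv))]
    d=R.from_rotvec(c["orientation"]).apply(d); o=np.array(c["xyz"])
    return o+d*((z-o[2])/d[:,2])[:,None]
def w2px(c,p):
    f=200/np.tan(np.radians(c["vfov"])/2)
    q=R.from_rotvec(c["orientation"]).inv().apply(np.atleast_2d(p)-c["xyz"])
    return np.c_[c["cx"]-f*q[:,0]/q[:,2],c["cy"]+f*q[:,1]/q[:,2]]
def rect(mask):
    cs,_=cv2.findContours(mask.astype(np.uint8),0,2); return cv2.minAreaRect(max(cs,key=cv2.contourArea))
E
python3 - <<'E'
from h import *
im,c=cam("top"); np.save("pics/top.npy",im)
a=im[150:275,235:350]; b=im[300:335,220:335]
cv2.imwrite("pics/crop1.png",cv2.resize(np.vstack([a,b])[:,:,::-1],None,fx=3.7,fy=3.7,interpolation=2))
h=cv2.cvtColor(im,cv2.COLOR_RGB2HSV)
def roi(m,x0,y0,x1,y1):
    k=np.zeros_like(m);k[y0:y1,x0:x1]=m[y0:y1,x0:x1];return k
def rep(n,m,z):
    r=rect(m); print(n,np.round(r[0],1),"px"); p=px2w(c,cv2.boxPoints(r),z); print("  ctr",p.mean(0).round(1),"sides",np.linalg.norm(p[1]-p[0]).round(1),np.linalg.norm(p[2]-p[1]).round(1),"dir",(p[1]-p[0])[:2].round(1))
blue=(h[...,0]>105)&(h[...,0]<135)&(h[...,1]>120)
rep("dish",roi(blue,410,135,525,240),20)
cork=(h[...,1]>110)&(h[...,0]<18)
rep("pad",roi(cork,345,155,410,245),5)
g=im.min(2)>125
g=roi(im.min(2)>140,245,150,345,275);rep("tray",g,24)
red=(h[...,1]>170)&((h[...,0]<6)|(h[...,0]>174))
rep("filehandle",roi(red,425,150,505,230),19)
gold=(h[...,1]>110)&(h[...,0]>10)&(h[...,0]<35)
rep("gold",roi(gold,258,225,330,255),17)
rep("fob",roi(im.max(2)<70,285,195,325,222),20)
E
```

```text
dish [466.8 187.3] px
  ctr [ 568.  -217.7   20. ] sides 179.8 179.2 dir [ 126.9 -127.4]
pad [374.9 201.9] px
  ctr [538.1 -26.9   5. ] sides 90.6 149.7 dir [ 10.9 -90. ]
tray [289.7 210.4] px
  ctr [517.7 152.8  24. ] sides 172.9 214.2 dir [  21.7 -171.6]
filehandle [476.4 185.3] px
  ctr [ 570.8 -238.6   19. ] sides 71.3 14.3 dir [  9.6 -70.6]
gold [292.4 238.6] px
  ctr [457.3 146.2  17. ] sides 115.1 9.8 dir [  14.8 -114.1]
fob [304.  206.7] px
  ctr [523.7 123.2  20. ] sides 57.5 22.2 dir [  8.5 -56.8]
```

View pics/crop1.png

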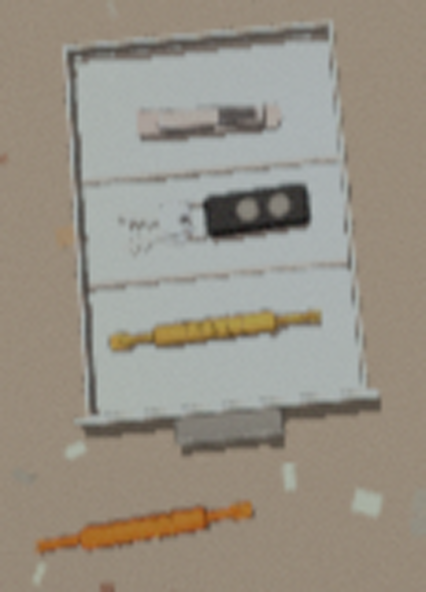

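The crop confirms it: the item in the handle lane (crop 215,328) is yellow-gold and the one outside (145,527) is orange. I'll hover the wrist camera over the tray and write a helper that works out the rows.

```bash
cat >> h.py <<'E'
def go(x,y,z,yawdeg):
    s=ctrl.read_state(); r=R.from_rotvec(s["orientation"]); p=s["tcp_pos"]
    y0=np.radians(yawdeg); t=R.from_matrix(np.array([[np.cos(y0),np.sin(y0),0],[np.sin(y0),-np.cos(y0),0],[0,0,-1]]))
    d=np.array([x,y,z])-p
    print("at",p.round(1),"yaw",np.degrees(np.arctan2(*r.as_matrix()[1::-1,0])).round(2),"w",round(s["grip_width"],1),"gf",round(s["grip_force"],1),"F",s["ft_force"].round(1),"t",round(s["time_s"],1))
    print(" now-frame units",(r.inv().apply(d)/25).round(2)," final-frame units",(t.inv().apply(d)/25).round(2)," turn units",((r.inv()*t).as_rotvec()/.12).round(2))
E
python3 - <<'E'
from h import *
s=ctrl.read_state(); r=R.from_rotvec(s["orientation"]); c=optics.calibration("wrist")
print("cam in tool",r.inv().apply(c["xyz"]-s["tcp_pos"]).round(1)); print((r.inv()*R.from_rotvec(c["orientation"])).as_matrix().round(3))
ct=optics.calibration("top")
f=lambda a:(235+a[0]/3.7-.4,150+a[1]/3.7-.4)
P=px2w(ct,[f(a) for a in [(66,47),(331,24),(84,184),(340,160),(88,288),(350,264)]],[24,24,9.5,9.5,9.5,9.5]);print(P.round(1))
print("bottle",px2w(ct,[(340,128)],0))
go(510,150,240,97.2)
E
```

```text
cam in tool [  79.2    0.3 -146.8]
[[ 0.     0.958  0.285]
 [ 1.    -0.     0.   ]
 [ 0.     0.285 -0.958]]
[[618.1 234.   24. ]
 [632.1  81.8  24. ]
 [540.8 223.5   9.5]
 [555.3  76.3   9.5]
 [480.8 219.2   9.5]
 [495.2  70.3   9.5]]
bottle [[703.65714183  47.11310362   0.        ]]
at [ 213.4 -560.3  236.8] yaw 20.84 w 92.9 gf 0.0 F [ 0.  -0.1  0.2] t 0.1
 now-frame units [ 21.2  -22.33  -0.09]  final-frame units [26.7  15.33 -0.13]  turn units [-1.000e-02 -1.000e-02 -1.111e+01]
```

Run:
```python
from h import *
go(525,73,150,95.5)
```

```text
at [ 213.4 -560.3  236.8] yaw 20.84 w 92.9 gf 0.0 F [ 0.  -0.1  0.2] t 0.1
 now-frame units [ 20.66 -19.23   3.5 ]  final-frame units [24.02 14.83  3.47]  turn units [-1.000e-02 -1.000e-02 -1.086e+01]
```

```bash
A='x'; python3 -m jog '[[0.98,-0.92,0,0,0,0,-0.3],[0.98,-0.92,0,0,0,0,-0.3],[0.98,-0.92,0,0,0,0,-0.3],[0.98,-0.92,0,0,0,0,-0.3],[0.98,-0.92,0,0,0,0,-0.3],[0.98,-0.92,0,0,0,0,-0.3],[0.98,-0.92,0,0,0,0,-0.3],[0.98,-0.92,0,0,0,0,-0.3]]'
python3 -m jog '[[0.98,-0.92,0,0,0,0,-0.3],[0.98,-0.92,0,0,0,0,-0.3],[0.98,-0.92,0,0,0,0,-0.3],[0.98,-0.92,0,0,0,0,-0.3],[0.98,-0.92,0,0,0,0,-0.3],[0.98,-0.92,0,0,0,0,-0.3],[0.98,-0.92,0,0,0,0,-0.3],[0.98,-0.92,0,0,0,0,-0.3]]'
python3 -m jog '[[0.98,-0.92,0,0,0,0,-0.3],[0.98,-0.92,0,0,0,0,-0.3],[0.98,-0.92,0,0,0,0,-0.3],[0.98,-0.92,0,0,0,0,-0.3],[0.98,-0.92,0,0,0,0,-0.3],[0,0,0.6,0,0,-0.98,-0.5],[0,0,0.6,0,0,-0.98,-0.5],[0,0,0.6,0,0,-0.98,-0.5]]'
python3 -m jog '[[0,0,0.6,0,0,-0.99,-0.5],[0,0,0.5,0,0,-0.99,-0.5],[0,0,0.5,0,0,-0.99,-0.5],[0,0,0,0,0,-0.99,-0.5],[0,0,0,0,0,-0.99,-0.5],[0,0,0,0,0,-0.99,-0.5],[0,0,0,0,0,-0.99,-0.5],[0,0,0,0,0,-0.99,-0.5]]'
python3 -m jog '[[0,0,0,0,0,0,-0.5],[0,0,0,0,0,0,-0.5]]'
python3 - <<'E'
from h import *
go(525,73,150,95.5)
im,c=cam("wrist"); np.save("pics/w1.npy",im); 
cv2.imwrite("pics/w1.png",im[:,:,::-1])
import pickle; pickle.dump(c,open("pics/w1.pkl","wb"))
E
```

```text
time_s: 0.82
tcp_pos: [331.5, -317.4, 237.4]
orientation: [-3.09, -0.568, 0.0]
ft_force: [0.2, 0.2, 0.1]
grip_width: 44.5
grip_force: 0.0
time_s: 1.48
tcp_pos: [449.2, -75.6, 237.6]
orientation: [3.09, 0.568, 0.0]
ft_force: [0.7, -1.1, -0.1]
grip_width: 32.6
grip_force: 0.0
time_s: 2.15
tcp_pos: [522.5, 74.6, 191.8]
orientation: [-2.938, -1.113, 0.0]
ft_force: [-0.4, 0.1, 0.8]
grip_width: 23.7
grip_force: 0.0
time_s: 2.82
tcp_pos: [522.2, 73.7, 152.3]
orientation: [-2.105, -2.332, 0.001]
ft_force: [-0.2, -0.5, 1.4]
grip_width: 23.3
grip_force: 0.0
time_s: 2.98
tcp_pos: [522.3, 73.7, 152.4]
orientation: [-2.116, -2.321, 0.0]
ft_force: [0.5, 0.6, -0.2]
grip_width: 22.8
grip_force: 0.0
at [522.3  73.7 152.4] yaw 95.3 w 22.8 gf 0.0 F [ 0.5  0.6 -0.2] t 3.0
 now-frame units [-0.04  0.1   0.1 ]  final-frame units [-0.04  0.1   0.1 ]  turn units [-0.   -0.   -0.03]
```

View pics/w1.png

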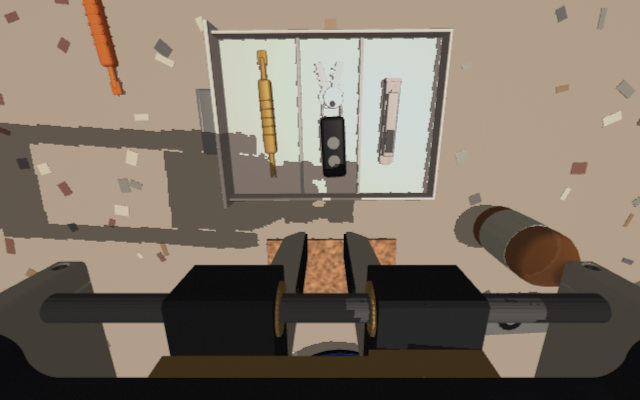

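The wrist view shows the tray across (205–452, 25–205), with gold pusher (267,110), keys with fob (333,145) and clipper (390,120). The orange look-alike lies outside at (100,45). I'll enlarge to measure.

Run:
```python
from h import *
im=np.load("pics/w1.npy")
cv2.imwrite("pics/w1c.png",cv2.resize(im[20:212,198:458,::-1],None,fx=3,fy=3,interpolation=2))
```

```text
(no output)
```

View pics/w1c.png

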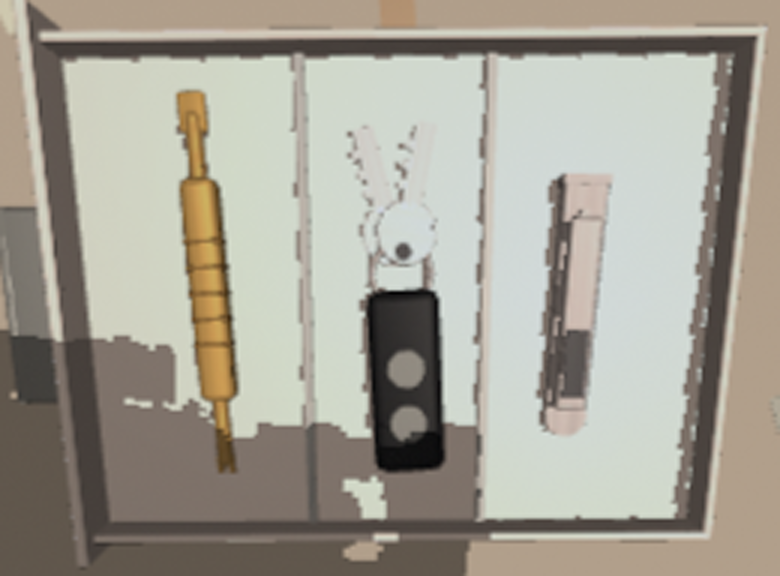

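```bash
cat > m.py <<'E'
from h import *
import pickle
c=pickle.load(open("pics/w1.pkl","rb"))
def q(p,z): return px2w(c,np.array(p)/3.+[198-.33,20-.33],z)[:,:2]
ang=lambda v:np.degrees(np.arctan2(v[1],v[0])).round(1)
o=q([(765,30),(711,537)],24);print("rim R",o.round(1),np.linalg.norm(o[1]-o[0]).round(1),ang(o[0]-o[1])-90)
r1=q([(298,55),(312,520)],9.5);r2=q([(490,55),(482,520)],9.5)
print("ribs",ang(r1[0]-r1[1])-90,ang(r2[0]-r2[1])-90,np.linalg.norm(r1[0]-r1[1]).round(1),r1.mean(0).round(1),r2.mean(0).round(1),np.linalg.norm(r1.mean(0)-r2.mean(0)).round(1))
print("tray ctr ribs",((r1+r2).mean(0)/2).round(1),"from rim",(o.mean(0)-108*np.array([np.cos(.094),np.sin(.094)])).round(1))
h=q([(200,181),(220,398)],18);print("pusher",h.mean(0).round(1),np.linalg.norm(h[0]-h[1]).round(1),ang(h[0]-h[1]))
f=q([(370,292),(437,291),(378,470),(443,466)],20);u=(f[:2].mean(0)-f[2:].mean(0));L=np.linalg.norm(u);u/=L
print("fob L",L.round(1),"w",np.linalg.norm(f[1]-f[0]).round(1),"ang",ang(u),"origin",(f.mean(0)+13*u).round(1))
k=q([(589,177),(567,433)],20);print("clipper",k.mean(0).round(1),np.linalg.norm(k[0]-k[1]).round(1),ang(k[0]-k[1]))
E
python3 m.py
```

```text
rim R [[618.5 235.7]
 [634.1  83.2]] 153.3 5.799999999999997
ribs 5.599999999999994 6.299999999999997 148.3 [489.5 146.4] [549.3 151.9] 60.0
tray ctr ribs [519.4 149.1] from rim [518.8 149.3]
pusher [459.4 147.3] 67.0 97.5
fob L 57.4 w 21.4 ang 98.1 origin [523.5 138.1]
clipper [577.7 153. ] 79.3 94.0
```

Sizes agree: rib pitch is 60.0 and rim length about 153 of 156. The tray centre is (519.1,149.2) with yaw 5.8°. First the gold pusher.

Run:
```python
from h import *
go(459.4,147.3,60,97.5)
```

```text
at [522.3  73.7 152.5] yaw 95.27 w 23.5 gf 0.0 F [-0.4  1.2  0. ] t 3.0
 now-frame units [ 3.16 -2.24  3.7 ]  final-frame units [ 3.25 -2.11  3.7 ]  turn units [-0.   -0.   -0.32]
```

```bash
python3 -m jog '[[0.79,-0.56,0,0,0,0,-0.45],[0.79,-0.56,0.5,0,0,0,-0.45],[0.79,-0.56,0.6,0,0,0,-0.45],[0.79,-0.56,0.6,0,0,0,-0.45],[0,0,1,0,0,-0.32,-0.45],[0,0,1,0,0,0,-0.45],[0,0,0,0,0,0,-0.45],[0,0,0,0,0,0,-0.45]]' | head -2
python3 -c "
from h import *
go(459.4,147.3,29.5,97.5)"
```

```text
time_s: 3.7
tcp_pos: [457.7, 146.8, 59.1]
at [457.7 146.8  59.1] yaw 97.58 w 25.5 gf 0.0 F [ 0.4 -1.   0. ] t 3.7
 now-frame units [0.01 0.07 1.19]  final-frame units [0.01 0.07 1.19]  turn units [-0.03  0.    0.01]
```

```bash
python3 -m jog '[[0,0.07,0.6,0,0,0,-0.45],[0,0,0.59,0,0,0,-0.45],[0,0,0,0,0,0,-0.45],[0,0,0,0,0,0,-1],[0,0,0,0,0,0,-1],[0,0,0,0,0,0,-1],[0,0,0,0,0,0,-1],[0,0,0,0,0,0,-1]]'
python3 -c "
from h import *
go(538,-27,28.5,97.5)"
```

```text
time_s: 4.37
tcp_pos: [462.1, 147.4, 32.1]
orientation: [2.066, 2.364, 0.003]
ft_force: [-1.7, -0.3, 7.6]
grip_width: 11.1
grip_force: 30.0
at [462.1 147.4  32.1] yaw 97.7 w 11.1 gf 30.0 F [-1.7 -0.3  7.6] t 4.4
 now-frame units [-7.32  2.07  0.15]  final-frame units [-7.31  2.1   0.14]  turn units [0.02 0.   0.03]
```

```bash
python3 -m jog '[[0,0,-0.5,0,0,0,-1],[0,0,-1,0,0,0,-1],[0,0,-1,0,0,0,-1],[0,0,-1,0,0,0,-1],[0,0,0,0,0,0,-1],[0,0,0,0,0,0,-1]]'
python3 - <<'E'
from h import *
go(538,-27,110,97.5)
im,c=cam("wrist");cv2.imwrite("pics/w2.png",im[:,:,::-1])
E
```

```text
time_s: 4.87
tcp_pos: [462.6, 147.6, 120.3]
orientation: [2.065, 2.363, 0.006]
ft_force: [-0.4, -1.0, -1.1]
grip_width: 11.6
grip_force: 30.0
at [462.6 147.6 120.3] yaw 97.7 w 11.6 gf 30.0 F [-0.4 -1.  -1.1] t 4.9
 now-frame units [-7.32  2.05  0.42]  final-frame units [-7.32  2.08  0.41]  turn units [ 0.04 -0.    0.03]
```

View pics/w2.png

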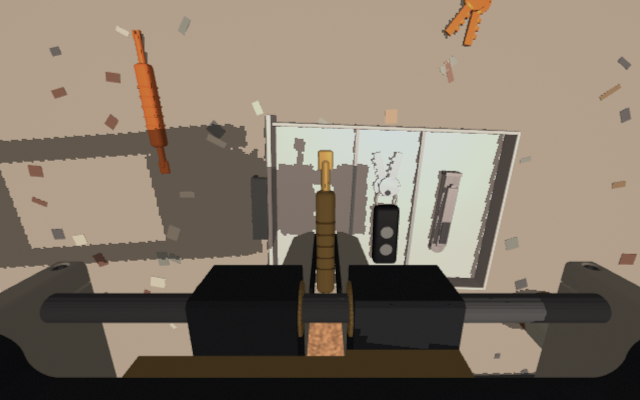

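The pusher is held straight between the fingers (325,230), and the other items are undisturbed. Moving to the pad.

```bash
python3 -m jog '[[-0.91,0.25,0,0,0,0,-1],[-0.91,0.25,0,0,0,0,-1],[-0.91,0.25,0,0,0,0,-1],[-0.91,0.25,0,0,0,0,-1],[-0.91,0.25,0,0,0,0,-1],[-0.91,0.25,0,0,0,0,-1],[-0.91,0.25,0,0,0,0,-1],[-0.91,0.25,0,0,0,0,-1]]' | head -2
python3 -m jog '[[0,0,0.9,0,0,0,-1],[0,0,0.9,0,0,0,-1],[0,0,0.9,0,0,0,-1],[0,0,0.3,0,0,0,-1],[0,0,0,0,0,0,-1]]'
python3 -c "
from h import *
go(538,-27,31.6,97.5)"
```

```text
time_s: 5.58
tcp_pos: [533.9, -27.4, 116.0]
time_s: 6.0
tcp_pos: [531.5, -26.0, 39.0]
orientation: [-2.063, -2.361, 0.006]
ft_force: [-0.1, -0.6, -0.3]
grip_width: 11.5
grip_force: 30.0
at [531.5 -26.   39. ] yaw 97.7 w 11.5 gf 30.0 F [-0.1 -0.6 -0.3] t 6.0
 now-frame units [-0.08  0.25  0.29]  final-frame units [-0.07  0.25  0.3 ]  turn units [-0.06 -0.02  0.03]
```

```bash
python3 -m jog '[[0,0.12,0.15,0,0,0,-1],[0,0.12,0.1,0,0,0,-1],[0,0,0.05,0,0,0,-1],[0,0,0,0,0,0,-1],[0,0,0,0,0,0,-1]]'
```

```text
time_s: 6.42
tcp_pos: [541.4, -25.6, 36.2]
orientation: [2.066, 2.365, 0.001]
ft_force: [0.2, -0.1, 0.5]
grip_width: 11.2
grip_force: 30.0
```

```bash
cat >> h.py <<'E'
def camtcp():
    c=optics.calibration("wrist"); M=R.from_rotvec(c["orientation"]).as_matrix()
    T=np.array([[0,.958,.285],[1,0,0],[0,.285,-.958]]); return c["xyz"]-M@T.T@np.array([79.2,.3,-146.8])
E
for i in 1 2 3 4; do python3 -m jog '[[0,0,0,0,0,0,-1]]' | sed -n 2p; python3 -c "
from h import *
s=ctrl.read_state();print(camtcp().round(1),s['joint_positions'].round(4),s['tcp_pos'].round(1),s['qd'].round(3))"; done
```

```text
tcp_pos: [541.2, -25.6, 36.0]
[540.8 -25.7  36. ] [-0.1419  0.1692  1.8331  0.      1.1383 -0.2767] [541.2 -25.6  36. ] [ 0.    -0.002  0.002 -0.    -0.001  0.001]
tcp_pos: [541.1, -25.6, 35.8]
[540.6 -25.7  35.9] [-0.142   0.1693  1.8334  0.      1.1382 -0.2767] [541.1 -25.6  35.8] [ 0.001  0.003  0.002  0.001 -0.001 -0.   ]
tcp_pos: [540.9, -25.6, 35.7]
[540.5 -25.7  35.7] [-0.142   0.1695  1.8336 -0.      1.1381 -0.2766] [540.9 -25.6  35.7] [ 0.001  0.004  0.    -0.    -0.001  0.001]
tcp_pos: [540.8, -25.6, 35.6]
[540.4 -25.7  35.6] [-0.1421  0.1697  1.8336 -0.      1.1381 -0.2766] [540.8 -25.6  35.6] [ 0.001 -0.     0.001 -0.001  0.001  0.001]
```

```bash
python3 -m jog '[[0,0,0.1,0,0,0,-1],[0,0,0.04,0,0,0,-1],[0,0,0,0,0,0,-1],[0,0,0,0,0,0,-1],[0,0,0,0,0,0,-1],[0,0,0,0,0,0,-1]]'
```

```text
time_s: 7.25
tcp_pos: [540.8, -25.6, 31.9]
orientation: [2.067, 2.366, 0.0]
ft_force: [1.1, -0.6, 0.2]
grip_width: 11.4
grip_force: 30.0
```

```bash
python3 -m jog '[[0,0,0.04,0,0,0,-1],[0,0,0,0,0,0,-1],[0,0,0,0,0,0,-1],[0,0,0,0,0,0,-0.4],[0,0,0,0,0,0,-0.4],[0,0,0,0,0,0,-0.4]]'
python3 -m jog '[[0,0,-0.4,0,0,0,-0.4],[0,0,-0.8,0,0,0,-0.4],[0,0,-1,0,0,0,-0.4],[0,0,0,0,0,0,-0.4]]' | head -2
python3 -c "
from h import *
go(577.7,153,60,94)"
```

```text
time_s: 7.75
tcp_pos: [540.7, -25.6, 30.8]
orientation: [-2.067, -2.366, 0.0]
ft_force: [-0.3, -0.8, 0.3]
grip_width: 25.7
grip_force: 0.0
time_s: 8.08
tcp_pos: [544.1, -26.0, 91.7]
at [544.1 -26.   91.7] yaw 97.72 w 27.7 gf 0.0 F [ 1.5 -0.3  1. ] t 8.1
 now-frame units [6.92 2.28 1.27]  final-frame units [7.05 1.84 1.27]  turn units [0.06 0.02 0.54]
```

```bash
python3 -m jog '[[0.86,0.27,0,0,0,0,-0.4],[0.86,0.27,0,0,0,0,-0.4],[0.86,0.27,0,0,0,0,-0.4],[0.86,0.27,0,0,0,0,-0.4],[0.86,0.27,0,0,0,0,-0.4],[0.86,0.27,0,0,0,0,-0.4],[0.86,0.27,0,0,0,0,-0.4],[0.86,0.27,0,0,0,0.54,-0.4]]' | head -2
python3 -m jog '[[0,0,0.5,0,0,0,-0.45],[0,0,0.4,0,0,0,-0.45],[0,0,0.2,0,0,0,-0.45],[0,0,0,0,0,0,-0.45],[0,0,0,0,0,0,-0.45],[0,0,0,0,0,0,-0.45]]' |head -2
python3 -c "
from h import *
go(577.7,153,29.5,94)"
```

```text
time_s: 8.75
tcp_pos: [571.3, 153.2, 86.2]
time_s: 9.25
tcp_pos: [571.3, 151.2, 58.6]
at [571.3 151.2  58.6] yaw 93.95 w 25.5 gf 0.0 F [0.2 0.4 0.3] t 9.2
 now-frame units [0.05 0.26 1.16]  final-frame units [0.05 0.26 1.16]  turn units [-0.    0.   -0.01]
```

```bash
python3 -m jog '[[0.03,0.22,0.3,0,0,0,-0.45],[0,0,0.3,0,0,0,-0.45],[0,0,0.05,0,0,0,-0.45],[0,0,0,0,0,0,-0.45],[0,0,0,0,0,0,-0.45],[0,0,0,0,0,0,-0.45]]' |head -2
python3 -c "
from h import *
go(577.7,153,29.5,94)"
```

```text
time_s: 9.75
tcp_pos: [576.7, 153.3, 42.2]
at [576.7 153.3  42.2] yaw 94.0 w 25.9 gf 0.0 F [ 0.1  0.  -0.5] t 9.8
 now-frame units [-0.01  0.04  0.51]  final-frame units [-0.01  0.04  0.51]  turn units [-0. -0.  0.]
```

```bash
python3 -m jog '[[0,0.03,0.25,0,0,0,-0.45],[0,0,0.2,0,0,0,-0.45],[0,0,0.06,0,0,0,-0.45],[0,0,0,0,0,0,-0.45],[0,0,0,0,0,0,-0.45],[0,0,0,0,0,0,-0.45]]' |head -4
python3 -m jog '[[0,0,0,0,0,0,-1],[0,0,0,0,0,0,-1],[0,0,0,0,0,0,-1],[0,0,0,0,0,0,-1],[0,0,0,0,0,0,-1]]'
python3 -m jog '[[0,0,-0.4,0,0,0,-1],[0,0,-0.8,0,0,0,-1],[0,0,-0.8,0,0,0,-1],[0,0,0,0,0,0,-1],[0,0,0,0,0,0,-1]]'
python3 -c "
from h import *
go(459.4,143.1,80,95.8)"
```

```text
time_s: 10.25
tcp_pos: [577.5, 153.3, 29.5]
orientation: [2.143, 2.298, 0.0]
ft_force: [0.5, 0.4, 0.4]
time_s: 10.67
tcp_pos: [577.6, 153.3, 29.6]
orientation: [2.142, 2.297, 0.001]
ft_force: [-0.3, -0.3, 0.7]
grip_width: 13.1
grip_force: 30.0
time_s: 11.08
tcp_pos: [578.8, 153.5, 81.3]
orientation: [2.141, 2.296, 0.005]
ft_force: [0.1, 0.4, -1.3]
grip_width: 13.8
grip_force: 30.0
at [578.8 153.5  81.3] yaw 94.0 w 13.8 gf 30.0 F [ 0.1  0.4 -1.3] t 11.1
 now-frame units [-0.08 -4.79  0.04]  final-frame units [ 0.07 -4.79  0.05]  turn units [ 0.03 -0.   -0.26]
```

```bash
python3 -m jog '[[0,-0.95,0,0,0,0,-1],[0,-0.95,0,0,0,0,-1],[0,-0.95,0,0,0,0,-1],[0,-0.95,0,0,0,0,-1],[0,-0.95,0,0,0,-0.26,-1],[0,0,0.6,0,0,0,-1],[0,0,0.6,0,0,0,-1],[0,0,0.3,0,0,0,-1]]' |head -2
python3 -m jog '[[0,0,0,0,0,0,-1],[0,0,0,0,0,0,-1],[0,0,0,0,0,0,-1],[0,0,0,0,0,0,-1]]' |head -2
python3 -c "
from h import *
go(459.4,143.1,30,95.8)"
```

```text
time_s: 11.75
tcp_pos: [456.8, 144.6, 39.4]
time_s: 12.08
tcp_pos: [459.7, 145.1, 42.6]
at [459.7 145.1  42.6] yaw 95.78 w 13.6 gf 30.0 F [ 0.8 -0.4  0. ] t 12.1
 now-frame units [-0.08 -0.02  0.5 ]  final-frame units [-0.08 -0.02  0.5 ]  turn units [ 0.01 -0.   -0.  ]
```

```bash
python3 -m jog '[[-0.08,-0.02,0.2,0,0,0,-1],[0,0,0.16,0,0,0,-1],[0,0,0.08,0,0,0,-1],[0,0,0.04,0,0,0,-1],[0,0,0,0,0,0,-1],[0,0,0,0,0,0,-1],[0,0,0,0,0,0,-1],[0,0,0,0,0,0,-1]]'
python3 -c "
from h import *
go(459.4,143.1,29.6,95.8)"
```

```text
time_s: 12.75
tcp_pos: [458.6, 143.0, 29.9]
orientation: [-2.106, -2.331, -0.0]
ft_force: [-0.2, -0.2, -0.7]
grip_width: 13.9
grip_force: 30.0
at [458.6 143.   29.9] yaw 95.79 w 13.9 gf 30.0 F [-0.2 -0.2 -0.7] t 12.8
 now-frame units [0.   0.03 0.01]  final-frame units [0.   0.03 0.01]  turn units [ 0. -0. -0.]
```

```bash
python3 -m jog '[[0,0.03,0.02,0,0,0,-1],[0,0,0,0,0,0,-1],[0,0,0,0,0,0,-1],[0,0,0,0,0,0,-0.5],[0,0,0,0,0,0,-0.5],[0,0,0,0,0,0,-0.5]]'
python3 -m jog '[[0,0,-0.3,0,0,0,-0.5],[0,0,-0.8,0,0,0,-0.5],[0,0,-0.8,0,0,0,-0.5],[0,0,-0.3,0,0,0,-0.5],[0,0,0,0,0,0,-0.5],[0,0,0,0,0,0,-0.5]]' |head -2
python3 -c "
from h import *
go(540.7,-25.6,60,97.7)"
```

```text
time_s: 13.25
tcp_pos: [459.5, 143.0, 29.4]
orientation: [2.106, 2.331, 0.0]
ft_force: [0.0, -0.3, 0.8]
grip_width: 22.6
grip_force: 0.0
time_s: 13.75
tcp_pos: [459.8, 143.1, 84.7]
at [459.8 143.1  84.7] yaw 95.79 w 23.4 gf 0.0 F [ 0.  -1.1 -0.5] t 13.8
 now-frame units [-7.04  2.54  0.99]  final-frame units [-7.12  2.3   0.99]  turn units [ 0.01 -0.   -0.28]
```

```bash
python3 -m jog '[[-0.88,0.32,0,0,0,0,-0.4],[-0.88,0.32,0,0,0,0,-0.4],[-0.88,0.32,0,0,0,0,-0.4],[-0.88,0.32,0,0,0,0,-0.4],[-0.88,0.32,0,0,0,0,-0.4],[-0.88,0.32,0,0,0,0,-0.4],[-0.88,0.32,0,0,0,0,-0.4],[-0.88,0.32,0,0,0,-0.28,-0.4]]' | head -2
python3 -m jog '[[0,0,0.6,0,0,0,-0.4],[0,0,0.5,0,0,0,-0.4],[0,0,0,0,0,0,-0.4],[0,0,0,0,0,0,-0.4],[0,0,0,0,0,0,-0.4],[0,0,0,0,0,0,-0.4]]' | head -2
python3 - <<'E'
from h import *
go(540.7,-25.6,30.8,97.7)
im,c=cam("wrist");cv2.imwrite("pics/w3.png",im[:,:,::-1])
E
```

```text
time_s: 14.42
tcp_pos: [540.1, -26.6, 82.5]
time_s: 14.92
tcp_pos: [540.9, -25.0, 57.3]
at [540.9 -25.   57.3] yaw 97.76 w 27.8 gf 0.0 F [-0.2  0.1 -0.2] t 14.9
 now-frame units [-0.02 -0.01  1.06]  final-frame units [-0.02 -0.01  1.06]  turn units [0.   0.   0.01]
```

View pics/w3.png

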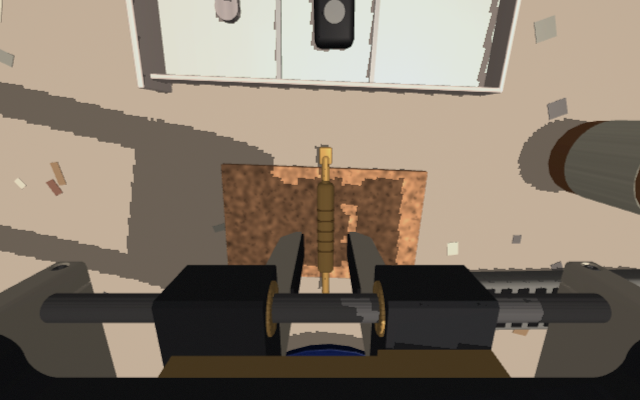

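The pusher lies on the pad, centred between the fingers (325,225). Picking it up again.

```bash
python3 -m jog '[[-0.02,-0.01,0.5,0,0,0,-0.4],[0,0,0.36,0,0,0,-0.4],[0,0,0.16,0,0,0,-0.4],[0,0,0,0,0,0,-0.4],[0,0,0,0,0,0,-0.4],[0,0,0,0,0,0,-0.4]]' | head -2
python3 -m jog '[[0,0,0,0,0,0,-1],[0,0,0,0,0,0,-1],[0,0,0,0,0,0,-1],[0,0,0,0,0,0,-1],[0,0,0,0,0,0,-1]]'
python3 -m jog '[[0,0,-0.4,0,0,0,-1],[0,0,-0.9,0,0,0,-1],[0,0,-0.9,0,0,0,-1],[0,0,0,0,0,0,-1],[0,0,0,0,0,0,-1]]'
python3 -c "
from h import *
go(578.8,155.3,80,95.8)"
```

```text
time_s: 15.47
tcp_pos: [540.7, -26.2, 31.4]
time_s: 15.88
tcp_pos: [540.9, -26.2, 31.8]
orientation: [2.067, 2.365, 0.001]
ft_force: [-0.4, -0.2, 2.1]
grip_width: 11.0
grip_force: 30.0
time_s: 16.3
tcp_pos: [542.2, -26.3, 88.6]
orientation: [2.065, 2.363, 0.003]
ft_force: [-0.6, 0.3, 0.0]
grip_width: 11.0
grip_force: 30.0
at [542.2 -26.3  88.6] yaw 97.71 w 11.0 gf 30.0 F [-0.6  0.3  0. ] t 16.3
 now-frame units [7.   2.43 0.35]  final-frame units [7.08 2.19 0.35]  turn units [0.03 0.01 0.28]
```

```bash
python3 -m jog '[[0.87,0.3,0,0,0,0,-1],[0.87,0.3,0,0,0,0,-1],[0.87,0.3,0,0,0,0,-1],[0.87,0.3,0,0,0,0,-1],[0.87,0.3,0,0,0,0,-1],[0.87,0.3,0,0,0,0,-1],[0.87,0.3,0,0,0,0,-1],[0.87,0.3,0,0,0,0.28,-1]]' | head -2
python3 -m jog '[[0,0,0.7,0,0,0,-1],[0,0,0.5,0,0,0,-1],[0,0,0.2,0,0,0,-1],[0,0,0,0,0,0,-1],[0,0,0,0,0,0,-1],[0,0,0,0,0,0,-1],[0,0,0,0,0,0,-1]]' | head -2
python3 -c "
from h import *
go(578.8,154.7,33,95.8)"
```

```text
time_s: 16.97
tcp_pos: [575.8, 155.3, 85.0]
time_s: 17.55
tcp_pos: [577.4, 153.9, 52.3]
at [577.4 153.9  52.3] yaw 95.74 w 11.5 gf 30.0 F [ 0.2  1.4 -0.1] t 17.6
 now-frame units [0.03 0.06 0.77]  final-frame units [0.03 0.06 0.77]  turn units [ 0.01 -0.   -0.01]
```

```bash
python3 -m jog '[[0.02,0.05,0.3,0,0,0,-1],[0,0,0.25,0,0,0,-1],[0,0,0.12,0,0,0,-1],[0,0,0.05,0,0,0,-1],[0,0,0,0,0,0,-1],[0,0,0,0,0,0,-1],[0,0,0,0,0,0,-1],[0,0,0,0,0,0,-1]]' | head -2
python3 -c "
from h import *
go(578.8,154.7,32.8,95.8)"
```

```text
time_s: 18.22
tcp_pos: [577.9, 155.0, 33.3]
at [577.9 155.   33.3] yaw 95.79 w 11.2 gf 30.0 F [ 0.5 -0.7 -0. ] t 18.2
 now-frame units [-0.01  0.03  0.02]  final-frame units [-0.01  0.03  0.02]  turn units [-0. -0. -0.]
```

```bash
python3 -m jog '[[-0.01,0.03,0.03,0,0,0,-1],[0,0,0,0,0,0,-1],[0,0,0,0,0,0,-1],[0,0,0,0,0,0,-0.5],[0,0,0,0,0,0,-0.5],[0,0,0,0,0,0,-0.5]]'
python3 -m jog '[[0,0,-0.3,0,0,0,-0.5],[0,0,-0.8,0,0,0,-0.5],[0,0,-0.5,0,0,0,-0.3],[0,0,0,0,0,0,-0.23],[0,0,0,0,0,0,-0.23],[0,0,0,0,0,0,-0.23]]' |head -2
python3 -c "
from h import *
go(523.5,138.1,50,98.1)"
```

```text
time_s: 18.72
tcp_pos: [578.8, 154.7, 32.6]
orientation: [2.106, 2.331, 0.0]
ft_force: [-0.6, 0.6, 0.6]
grip_width: 22.2
grip_force: 0.0
time_s: 19.22
tcp_pos: [578.6, 154.7, 72.4]
at [578.6 154.7  72.4] yaw 95.79 w 35.5 gf 0.0 F [-0.5  0.3  0.4] t 19.2
 now-frame units [-0.44 -2.26  0.9 ]  final-frame units [-0.35 -2.28  0.9 ]  turn units [ 0.    0.   -0.34]
```

```bash
python3 -m jog '[[-0.15,-0.75,0,0,0,0,-0.23],[-0.15,-0.75,0,0,0,0,-0.23],[-0.14,-0.76,0,0,0,-0.34,-0.23],[0,0,0.5,0,0,0,-0.23],[0,0,0.4,0,0,0,-0.23],[0,0,0,0,0,0,-0.23],[0,0,0,0,0,0,-0.23],[0,0,0,0,0,0,-0.23]]' |head -2
python3 -c "
from h import *
go(523.5,138.1,31,98.1)"
```

```text
time_s: 19.88
tcp_pos: [524.0, 138.3, 49.9]
at [524.  138.3  49.9] yaw 98.11 w 35.6 gf 0.0 F [0.1 0.7 0.5] t 19.9
 now-frame units [-0.   -0.02  0.75]  final-frame units [-0.   -0.02  0.75]  turn units [-0. -0.  0.]
```

```bash
python3 -m jog '[[0,-0.02,0.3,0,0,0,-0.23],[0,0,0.25,0,0,0,-0.23],[0,0,0.15,0,0,0,-0.23],[0,0,0.05,0,0,0,-0.23],[0,0,0,0,0,0,-0.23],[0,0,0,0,0,0,-0.23],[0,0,0,0,0,0,-0.23]]' |head -2
python3 -m jog '[[0,0,0,0,0,0,-1],[0,0,0,0,0,0,-1],[0,0,0,0,0,0,-1],[0,0,0,0,0,0,-1],[0,0,0,0,0,0,-1]]'
python3 -m jog '[[0,0,-0.4,0,0,0,-1],[0,0,-0.9,0,0,0,-1],[0,0,-0.9,0,0,0,-1],[0,0,0,0,0,0,-1],[0,0,0,0,0,0,-1]]'
python3 -c "
from h import *
go(538,-32,90,98.1)"
```

```text
time_s: 20.47
tcp_pos: [523.3, 138.1, 31.6]
time_s: 20.88
tcp_pos: [523.3, 138.1, 31.7]
orientation: [2.058, 2.373, 0.001]
ft_force: [-0.9, -0.6, 0.6]
grip_width: 23.6
grip_force: 30.0
time_s: 21.3
tcp_pos: [524.6, 138.3, 88.5]
orientation: [2.057, 2.371, 0.005]
ft_force: [-0.2, 0.0, -1.7]
grip_width: 23.9
grip_force: 30.0
at [524.6 138.3  88.5] yaw 98.12 w 23.9 gf 30.0 F [-0.2  0.  -1.7] t 21.3
 now-frame units [-6.82 -0.43 -0.06]  final-frame units [-6.82 -0.43 -0.06]  turn units [ 0.03 -0.    0.  ]
```

```bash
python3 -m jog '[[-0.84,-0.05,0,0,0,0,-1],[-0.84,-0.05,0,0,0,0,-1],[-0.84,-0.05,0,0,0,0,-1],[-0.84,-0.05,0,0,0,0,-1],[-0.84,-0.05,0,0,0,0,-1],[-0.84,-0.05,0,0,0,0,-1],[-0.84,-0.05,0,0,0,0,-1],[-0.84,-0.05,0,0,0,0,-1]]' | head -2
python3 -m jog '[[0,0,0.8,0,0,0,-1],[0,0,0.7,0,0,0,-1],[0,0,0.2,0,0,0,-1],[0,0,0,0,0,0,-1],[0,0,0,0,0,0,-1],[0,0,0,0,0,0,-1],[0,0,0,0,0,0,-1]]' | head -2
python3 -c "
from h import *
go(538,-29,31,98.1)"
```

```text
time_s: 21.97
tcp_pos: [535.8, -30.5, 84.9]
time_s: 22.55
tcp_pos: [537.8, -29.5, 45.0]
at [537.8 -29.5  45. ] yaw 98.15 w 23.7 gf 30.0 F [-0.3 -0.1 -0.2] t 22.6
 now-frame units [0.02 0.01 0.56]  final-frame units [0.02 0.01 0.56]  turn units [0.01 0.   0.01]
```

```bash
python3 -m jog '[[0,0,0.25,0,0,0,-1],[0,0,0.2,0,0,0,-1],[0,0,0.1,0,0,0,-1],[0,0,0.02,0,0,0,-1],[0,0,0,0,0,0,-1],[0,0,0,0,0,0,-1],[0,0,0,0,0,0,-1],[0,0,0,0,0,0,-1]]'
python3 -m jog '[[0,0,0,0,0,0,-0.2],[0,0,0,0,0,0,-0.2],[0,0,0,0,0,0,-0.2],[0,0,-0.3,0,0,0,-0.2],[0,0,-1,0,0,0,-0.2],[0,0,-1,0,0,0,-0.2],[0,0,-1,0,0,0,-0.2],[0,0,-1,0,0,0,-0.5]]' | head -2
python3 -c "
from h import *
go(572,-135,150,98.1)"
```

```text
time_s: 23.22
tcp_pos: [537.0, -29.5, 30.4]
orientation: [-2.058, -2.373, 0.0]
ft_force: [-6.4, 1.5, 10.8]
grip_width: 23.5
grip_force: 30.0
time_s: 23.88
tcp_pos: [536.7, -29.6, 138.5]
at [536.7 -29.6 138.5] yaw 98.12 w 33.8 gf 0.0 F [-0.3 -1.3 -0.2] t 23.9
 now-frame units [-4.37  0.8  -0.46]  final-frame units [-4.37  0.8  -0.46]  turn units [-0. -0.  0.]
```

```bash
python3 -c "
from h import *
go(579,-295,150,98.1)"
```

```text
at [536.7 -29.6 138.5] yaw 98.12 w 33.8 gf 0.0 F [-0.3 -1.3 -0.2] t 23.9
 now-frame units [-10.75   0.17  -0.46]  final-frame units [-10.75   0.18  -0.46]  turn units [-0. -0.  0.]
```

```bash
python3 -m jog '[[-0.97,0,-0.04,0,0,0,-0.45],[-0.97,0,-0.04,0,0,0,-0.45],[-0.97,0,-0.04,0,0,0,-0.45],[-0.97,0,-0.04,0,0,0,-0.45],[-0.97,0,-0.04,0,0,0,-0.45],[-0.97,0,-0.04,0,0,0,-0.45],[-0.97,0,-0.04,0,0,0,-0.45],[-0.97,0,-0.04,0,0,0,-0.45]]' | head -2
python3 -m jog '[[-0.97,0.1,-0.04,0,0,0,-0.45],[-0.97,0,-0.04,0,0,0,-0.45],[-0.97,0,-0.04,0,0,0,-0.45],[0,0,0,0,0,0,-0.45],[0,0,0,0,0,0,-0.45],[0,0,0,0,0,0,-0.45],[0,0,0,0,0,0,-0.45],[0,0,0,0,0,0,-0.45]]' | head -2
python3 - <<'E'
from h import *
import pickle
go(579,-295,150,98.1)
im,c=cam("wrist");pickle.dump((im,c),open("pics/w4.pkl","wb"));cv2.imwrite("pics/w4.png",im[:,:,::-1])
h=cv2.cvtColor(im,cv2.COLOR_RGB2HSV)
red=(h[...,1]>170)&((h[...,0]<6)|(h[...,0]>174))&(h[...,2]>60); red[250:]=0
r=rect(red);print(r);p=px2w(c,cv2.boxPoints(r),19);print(p.round(1),p.mean(0).round(1))
blue=(h[...,0]>105)&(h[...,0]<135)&(h[...,1]>120);blue[258:]=0
print([ (int(a.min()),int(a.max())) for a in np.nonzero(blue)])
cv2.imwrite("pics/w4c.png",cv2.resize(im[20:260,210:440,::-1],None,fx=2.4,fy=2.4,interpolation=2))
E
```

```text
time_s: 24.55
tcp_pos: [564.4, -223.0, 145.6]
time_s: 25.22
tcp_pos: [577.2, -292.2, 148.2]
at [ 577.2 -292.2  148.2] yaw 98.19 w 25.7 gf 0.0 F [ 0.1  0.6 -0.3] t 25.2
 now-frame units [-0.12  0.06 -0.07]  final-frame units [-0.12  0.06 -0.07]  turn units [-0.   -0.    0.01]
((328.0, 142.5), (73.0, 14.0), 90.0)
[[ 560.3 -204.3   19. ]
 [ 573.3 -202.4   19. ]
 [ 583.9 -271.5   19. ]
 [ 570.  -273.5   19. ]] [ 571.9 -237.9   19. ]
[(12, 257), (232, 639)]
```

View pics/w4c.png

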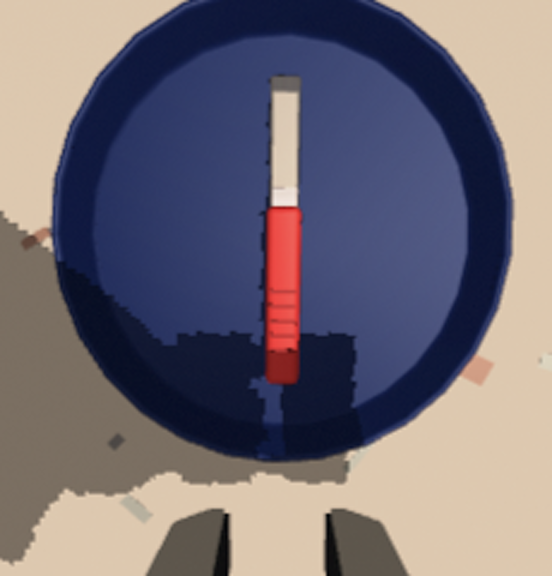

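The dish rim and file are clear, with red handle (crop 283,295) and blade tip (285,77). Now to check the dish centre and the file's tip.

Run:
```python
from h import *
import pickle
im,c=pickle.load(open("pics/w4.pkl","rb"))
q=lambda p,z:px2w(c,np.array(p)/2.4+[209.6,19.6],z)[:,:2].round(1)
o=q([(53,220),(512,220)],20);print("rim",o,o.mean(0),np.linalg.norm(o[0]-o[1]))
i=q([(92,228),(468,228),(283,33),(278,428)],6);print("floor",i,i[:2].mean(0),i[2:].mean(0),np.linalg.norm(i[0]-i[1]),np.linalg.norm(i[2]-i[3]))
print("rim bottom",q([(283,460)],20))
t=q([(285,77),(283,383)],[9,19]);print("file ends",t,t.mean(0),np.linalg.norm(t[0]-t[1]))
go(568.3,-214.5,50,98.6)
```

```text
rim [[ 477.8 -221. ]
 [ 655.7 -195.3]] [ 566.75 -208.15] 179.74676631305502
floor [[ 489.5 -222.2]
 [ 643.1 -200. ]
 [ 557.2 -140.3]
 [ 577.8 -296.2]] [ 566.3 -211.1] [ 567.5  -218.25] 155.19600510322425 157.25511120469181
rim bottom [[ 581.4 -306.2]]
file ends [[ 560.2 -155.9]
 [ 576.5 -272.7]] [ 568.35 -214.3 ] 117.93188712133795
at [ 577.2 -292.3  148.2] yaw 98.19 w 26.0 gf 0.0 F [-0.6  0.5  0.5] t 25.3
 now-frame units [3.13 0.09 3.93]  final-frame units [3.13 0.11 3.93]  turn units [-0.   -0.   -0.06]
```

```bash
python3 -m jog '[[0.78,0.02,0.5,0,0,-0.06,-0.45],[0.78,0.02,0.7,0,0,0,-0.45],[0.78,0.02,0.8,0,0,0,-0.45],[0.78,0.02,0.8,0,0,0,-0.45],[0,0,0.8,0,0,0,-0.45],[0,0,0.3,0,0,0,-0.45]]' | head -2
python3 -m jog '[[0,0,0,0,0,0,-0.45],[0,0,0,0,0,0,-0.45],[0,0,0,0,0,0,-0.45],[0,0,0,0,0,0,-0.45],[0,0,0,0,0,0,-0.45]]' | head -2
python3 -c "
from h import *
go(568.3,-214.3,29.5,98.6)"
```

```text
time_s: 25.77
tcp_pos: [565.8, -213.3, 47.5]
time_s: 26.18
tcp_pos: [568.6, -216.8, 52.1]
at [ 568.6 -216.8   52.1] yaw 98.5 w 25.5 gf 0.0 F [ 0.4 -0.1 -0.5] t 26.2
 now-frame units [0.1  0.   0.91]  final-frame units [0.1  0.   0.91]  turn units [ 0.02  0.01 -0.01]
```

```bash
python3 -m jog '[[0.1,0,0.4,0,0,0,-0.45],[0,0,0.3,0,0,0,-0.45],[0,0,0.18,0,0,0,-0.45],[0,0,0.03,0,0,0,-0.45],[0,0,0,0,0,0,-0.45],[0,0,0,0,0,0,-0.45],[0,0,0,0,0,0,-0.45]]' |head -4
python3 -m jog '[[0,0,0,0,0,0,-1],[0,0,0,0,0,0,-1],[0,0,0,0,0,0,-1],[0,0,0,0,0,0,-1],[0,0,0,0,0,0,-1]]'
python3 -m jog '[[0,0,-0.4,0,0,0,-1],[0,0,-0.9,0,0,0,-1],[0,0,-0.9,0,0,0,-1],[0,0,-0.9,0,0,0,-1],[0,0,0,0,0,0,-1],[0,0,0,0,0,0,-1]]'
python3 -c "
from h import *
go(519.1,149.2,95,95.8)"
```

```text
time_s: 26.77
tcp_pos: [567.5, -213.6, 28.1]
orientation: [2.05, 2.38, 0.0]
ft_force: [0.6, 0.6, 0.1]
time_s: 27.18
tcp_pos: [567.5, -213.6, 28.2]
orientation: [2.05, 2.38, 0.0]
ft_force: [-0.7, 0.4, 1.9]
grip_width: 13.4
grip_force: 30.0
time_s: 27.68
tcp_pos: [568.6, -214.1, 107.7]
orientation: [2.047, 2.378, 0.002]
ft_force: [0.7, -0.6, -1.8]
grip_width: 13.3
grip_force: 30.0
at [ 568.6 -214.1  107.7] yaw 98.54 w 13.3 gf 30.0 F [ 0.7 -0.6 -1.8] t 27.7
 now-frame units [14.67  0.2   0.48]  final-frame units [14.66 -0.5   0.51]  turn units [0.03 0.02 0.4 ]
```

```bash
python3 -m jog '[[0.97,0.01,0,0,0,0,-1],[0.97,0.01,0,0,0,0,-1],[0.97,0.01,0,0,0,0,-1],[0.97,0.01,0,0,0,0,-1],[0.97,0.01,0,0,0,0,-1],[0.97,0.01,0,0,0,0,-1],[0.97,0.01,0,0,0,0,-1],[0.97,0.01,0,0,0,0,-1]]' | head -2
python3 -m jog '[[0.97,0.01,0,0,0,0,-1],[0.97,0.01,0,0,0,0,-1],[0.97,0.01,0,0,0,0,-1],[0.97,0.01,0,0,0,0,-1],[0.97,0.01,0,0,0,0,-1],[0.97,0.01,0,0,0,0,-1],[0.97,0.01,0,0,0,0,-1],[0,0,0,0,0,0.4,-1]]' | head -2
python3 -m jog '[[0,0,0.7,0,0,0,-1],[0,0,0.7,0,0,0,-1],[0,0,0.5,0,0,0,-1],[0,0,0.2,0,0,0,-1],[0,0,0,0,0,0,-1],[0,0,0,0,0,0,-1],[0,0,0,0,0,0,-1],[0,0,0,0,0,0,-1]]' | head -2
python3 -c "
from h import *
go(519.1,149.9,28.2,95.8)"
```

```text
time_s: 28.35
tcp_pos: [539.0, -20.1, 103.8]
time_s: 29.02
tcp_pos: [515.0, 150.2, 103.8]
time_s: 29.68
tcp_pos: [517.9, 146.8, 54.0]
at [517.9 146.8  54. ] yaw 95.77 w 13.7 gf 30.0 F [ 0.6  0.5 -0.9] t 29.7
 now-frame units [0.12 0.06 1.03]  final-frame units [0.12 0.06 1.03]  turn units [ 0.01 -0.   -0.  ]
```

```bash
python3 -m jog '[[0.12,0.05,0.4,0,0,0,-1],[0,0,0.3,0,0,0,-1],[0,0,0.15,0,0,0,-1],[0,0,0.05,0,0,0,-1],[0,0,0,0,0,0,-1],[0,0,0,0,0,0,-1],[0,0,0,0,0,0,-1],[0,0,0,0,0,0,-1]]' | head -2
python3 -c "
from h import *
go(519.1,149.9,28.2,95.8)"
```

```text
time_s: 30.35
tcp_pos: [518.3, 149.9, 30.8]
at [518.3 149.9  30.8] yaw 95.78 w 13.4 gf 30.0 F [-0.2 -0.1 -0.8] t 30.4
 now-frame units [-0.    0.03  0.1 ]  final-frame units [-0.    0.03  0.1 ]  turn units [ 0.01 -0.   -0.  ]
```

```bash
python3 -m jog '[[0,0.03,0.06,0,0,0,-1],[0,0,0.04,0,0,0,-1],[0,0,0,0,0,0,-1],[0,0,0,0,0,0,-1],[0,0,0,0,0,0,-1],[0,0,0,0,0,0,-0.57],[0,0,0,0,0,0,-0.57],[0,0,0,0,0,0,-0.57]]'
python3 -m jog '[[0,0,-0.3,0,0,0,-0.57],[0,0,-0.8,0,0,0,-0.57],[0,0,-0.8,0,0,0,-0.5],[0,0,-0.8,0,0,0,-0.2],[0,0,0,0,0,0,-0.2],[0,0,0,0,0,0,-0.2]]' |head -2
python3 -c "
from h import *
go(537,-29.6,60,98.1)"
```

```text
time_s: 31.02
tcp_pos: [518.4, 150.0, 27.6]
orientation: [-2.106, -2.331, 0.001]
ft_force: [-0.2, 0.3, -0.4]
grip_width: 20.0
grip_force: 0.0
time_s: 31.52
tcp_pos: [520.0, 150.2, 97.1]
at [520.  150.2  97.1] yaw 95.79 w 36.2 gf 0.0 F [-0.2 -0.3 -0.4] t 31.5
 now-frame units [-7.23 -0.05  1.48]  final-frame units [-7.22 -0.34  1.48]  turn units [ 0.03 -0.   -0.34]
```

```bash
python3 -m jog '[[-0.9,0,0,0,0,0,-0.2],[-0.9,0,0,0,0,0,-0.2],[-0.9,0,0,0,0,0,-0.2],[-0.9,0,0,0,0,0,-0.2],[-0.9,0,0,0,0,0,-0.2],[-0.9,0,0,0,0,0,-0.2],[-0.9,0,0,0,0,0,-0.2],[-0.9,0,0,0,0,-0.34,-0.2]]' | head -2
python3 -m jog '[[0,0,0.7,0,0,0,-0.2],[0,0,0.6,0,0,0,-0.2],[0,0,0.3,0,0,0,-0.2],[0,0,0,0,0,0,-0.2],[0,0,0,0,0,0,-0.2],[0,0,0,0,0,0,-0.2],[0,0,0,0,0,0,-0.2]]' | head -2
python3 - <<'E'
from h import *
go(537,-29.6,30.5,98.1)
im,c=cam("wrist");cv2.imwrite("pics/w5.png",im[:,:,::-1])
E
```

```text
time_s: 32.18
tcp_pos: [535.7, -30.0, 93.8]
time_s: 32.77
tcp_pos: [537.5, -28.9, 56.3]
at [537.5 -28.9  56.3] yaw 98.15 w 37.2 gf 0.0 F [-0.1  0.5  0.2] t 32.8
 now-frame units [-0.03 -0.03  1.03]  final-frame units [-0.03 -0.02  1.03]  turn units [0.01 0.   0.01]
```

View pics/w5.png

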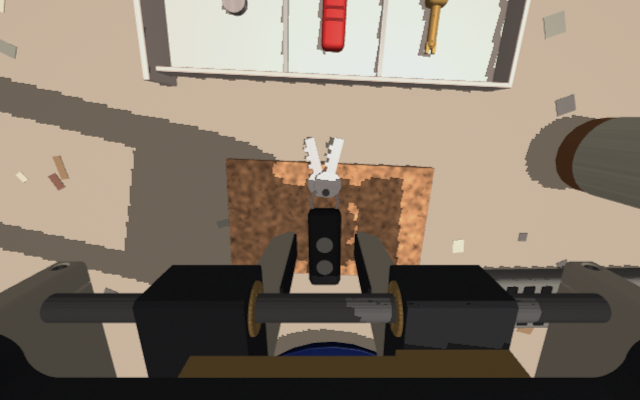

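The keys sit straight between the fingers (324,240). Picking them.

```bash
python3 -m jog '[[-0.03,-0.02,0.45,0,0,0,-0.2],[0,0,0.35,0,0,0,-0.2],[0,0,0.18,0,0,0,-0.2],[0,0,0.04,0,0,0,-0.2],[0,0,0,0,0,0,-0.2],[0,0,0,0,0,0,-0.2],[0,0,0,0,0,0,-0.2]]' |head -4
python3 -m jog '[[0,0,0,0,0,0,-1],[0,0,0,0,0,0,-1],[0,0,0,0,0,0,-1],[0,0,0,0,0,0,-1],[0,0,0,0,0,0,-1]]'
python3 -m jog '[[0,0,-0.4,0,0,0,-1],[0,0,-0.9,0,0,0,-1],[0,0,-0.9,0,0,0,-1],[0,0,0,0,0,0,-1],[0,0,0,0,0,0,-1]]'
python3 -c "
from h import *
go(567.7,-217.3,80,98.1)"
```

```text
time_s: 33.4
tcp_pos: [536.8, -30.0, 30.2]
orientation: [2.058, 2.373, 0.0]
ft_force: [-0.3, 0.8, -0.7]
time_s: 33.82
tcp_pos: [536.8, -29.9, 30.2]
orientation: [2.058, 2.373, 0.001]
ft_force: [-0.4, 0.6, 1.5]
grip_width: 23.1
grip_force: 30.0
time_s: 34.23
tcp_pos: [537.9, -30.1, 86.9]
orientation: [2.056, 2.371, 0.003]
ft_force: [-0.6, 0.1, -0.3]
grip_width: 23.6
grip_force: 30.0
at [537.9 -30.1  86.9] yaw 98.13 w 23.6 gf 30.0 F [-0.6  0.1 -0.3] t 34.2
 now-frame units [-7.58  0.12  0.29]  final-frame units [-7.58  0.13  0.28]  turn units [0.03 0.01 0.  ]
```

```bash
python3 -m jog '[[-0.94,0.02,0,0,0,0,-1],[-0.94,0.02,0,0,0,0,-1],[-0.94,0.02,0,0,0,0,-1],[-0.94,0.02,0,0,0,0,-1],[-0.94,0.02,0,0,0,0,-1],[-0.94,0.02,0,0,0,0,-1],[-0.94,0.02,0,0,0,0,-1],[-0.94,0.02,0,0,0,0,-1]]' | head -2
python3 -m jog '[[0,0,0.7,0,0,0,-1],[0,0,0.5,0,0,0,-1],[0,0,0.2,0,0,0,-1],[0,0,0,0,0,0,-1],[0,0,0,0,0,0,-1],[0,0,0,0,0,0,-1],[0,0,0,0,0,0,-1],[0,0,0,0,0,0,-1]]' | head -2
python3 -c "
from h import *
go(567.7,-217.6,31.2,98.1)"
```

```text
time_s: 34.9
tcp_pos: [566.0, -216.2, 83.2]
time_s: 35.57
tcp_pos: [567.6, -215.3, 50.8]
at [ 567.6 -215.3   50.8] yaw 98.16 w 23.4 gf 30.0 F [-0.3 -0.7 -0.4] t 35.6
 now-frame units [-0.09 -0.01  0.79]  final-frame units [-0.09 -0.01  0.79]  turn units [0.01 0.01 0.01]
```

```bash
python3 -m jog '[[-0.09,-0.01,0.3,0,0,0,-1],[0,0,0.25,0,0,0,-1],[0,0,0.12,0,0,0,-1],[0,0,0.06,0,0,0,-1],[0,0,0,0,0,0,-1],[0,0,0,0,0,0,-1],[0,0,0,0,0,0,-1],[0,0,0,0,0,0,-1]]'
python3 -c "
from h import *
go(567.7,-217.6,31.2,98.1)"
```

```text
time_s: 36.23
tcp_pos: [566.9, -217.7, 31.3]
orientation: [-2.058, -2.373, 0.0]
ft_force: [0.1, -0.6, -0.8]
grip_width: 23.3
grip_force: 30.0
at [ 566.9 -217.7   31.3] yaw 98.12 w 23.3 gf 30.0 F [ 0.1 -0.6 -0.8] t 36.2
 now-frame units [-0.    0.03  0.01]  final-frame units [-0.    0.03  0.01]  turn units [-0. -0.  0.]
```

```bash
python3 -m jog '[[0,0.03,0.02,0,0,0,-1],[0,0,0,0,0,0,-1],[0,0,0,0,0,0,-0.2],[0,0,0,0,0,0,-0.2],[0,0,0,0,0,0,-0.2],[0,0,-0.3,0,0,0,-0.2],[0,0,-0.8,0,0,0,-0.2],[0,0,-1,0,0,0,-0.2]]' | head -2
python3 -m jog '[[-0.5,0,-1,0,0,0,-0.2],[-0.9,0,-1,0,0,0,-0.4],[-0.9,0,-0.7,0,0,0,-0.45],[-0.8,0,0,0,0,0,-0.45],[0,0,0,0,0,0,-0.45],[0,0,0,0,0,0,-0.45]]' | head -2
python3 - <<'E'
from h import *
import pickle
go(525,73,150,95.8)
im,c=cam("wrist");pickle.dump((im,c),open("pics/w6.pkl","wb"));cv2.imwrite("pics/w6.png",cv2.resize(im[20:260,210:440,::-1],None,fx=2.4,fy=2.4,interpolation=2))
E
```

```text
time_s: 36.9
tcp_pos: [566.2, -216.8, 82.4]
time_s: 37.4
tcp_pos: [578.7, -295.2, 151.7]
at [ 578.7 -295.2  151.7] yaw 98.03 w 25.6 gf 0.0 F [ 0.4  0.6 -0. ] t 37.4
 now-frame units [14.88 -0.07  0.06]  final-frame units [14.87 -0.65  0.07]  turn units [0.   0.   0.32]
```

View pics/w6.png

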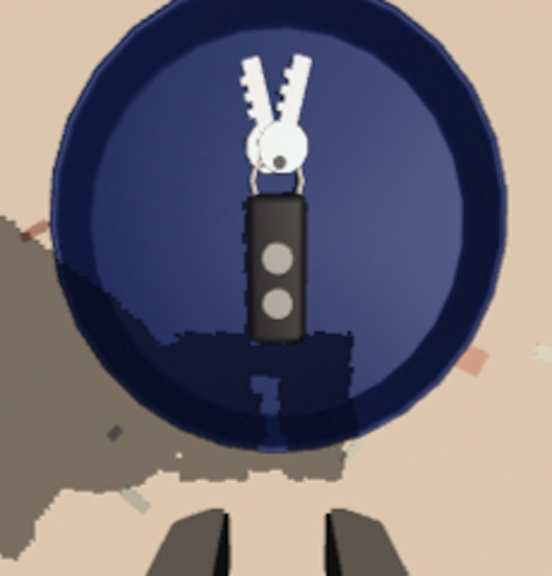

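The keys lie flat in the dish, fob (crop 277,270). Now the tray check.

```bash
python3 -m jog '[[0.99,0,0,0,0,0,-0.5],[0.99,0,0,0,0,0,-0.5],[0.99,0,0,0,0,0,-0.5],[0.99,0,0,0,0,0,-0.5],[0.99,0,0,0,0,0,-0.5],[0.99,0,0,0,0,0,-0.5],[0.99,0,0,0,0,0,-0.5],[0.99,0,0,0,0,0,-0.5]]' | head -2
python3 -m jog '[[0.99,0,0,0,0,0,-0.5],[0.99,0,0,0,0,0,-0.5],[0.99,0,0,0,0,0,-0.5],[0.99,0,0,0,0,0,-0.5],[0.99,0,0,0,0,0,-0.5],[0.99,0,0,0,0,0,-0.5],[0.99,0,0,0,0,0.32,-0.5],[0,0,0,0,0,0,-0.5]]' | head -2
python3 -m jog '[[0,0,0,0,0,0,-0.5],[0,0,0,0,0,0,-0.5],[0,0,0,0,0,0,-0.5]]' | head -2
python3 - <<'E'
from h import *
import pickle
im,c=pickle.load(open("pics/w6.pkl","rb"))
q=lambda p,z:px2w(c,np.array(p)/2.4+[209.6,19.6],z)[:,:2]
i=q([(91,220),(462,220),(280,28),(277,417)],6);print("floor ctr",i[:2].mean(0).round(1),i[2:].mean(0).round(1))
f=q([(277.5,197),(277.5,342)],20);print("keys origin",(f[1]+(f[0]-f[1])*43/60).round(1),np.linalg.norm(f[0]-f[1]).round(1))
im,c=cam("wrist");pickle.dump((im,c),open("pics/w7.pkl","wb"));go(525,73,150,95.8)
cv2.imwrite("pics/w7.png",cv2.resize(im[20:212,198:458,::-1],None,fx=3,fy=3,interpolation=2))
E
```

```text
time_s: 38.12
tcp_pos: [549.4, -95.7, 150.2]
time_s: 38.78
tcp_pos: [524.2, 77.8, 150.3]
time_s: 39.03
tcp_pos: [526.0, 72.7, 150.8]
floor ctr [ 566.3 -211.1] [ 568.1 -218. ]
keys origin [ 567.8 -218.8] 57.1
at [526.1  72.5 150.9] yaw 95.9 w 23.4 gf 0.0 F [-0.  -0.2 -0.6] t 39.1
 now-frame units [ 0.02 -0.04  0.04]  final-frame units [ 0.02 -0.04  0.04]  turn units [-0.    0.    0.01]
```

View pics/w7.png

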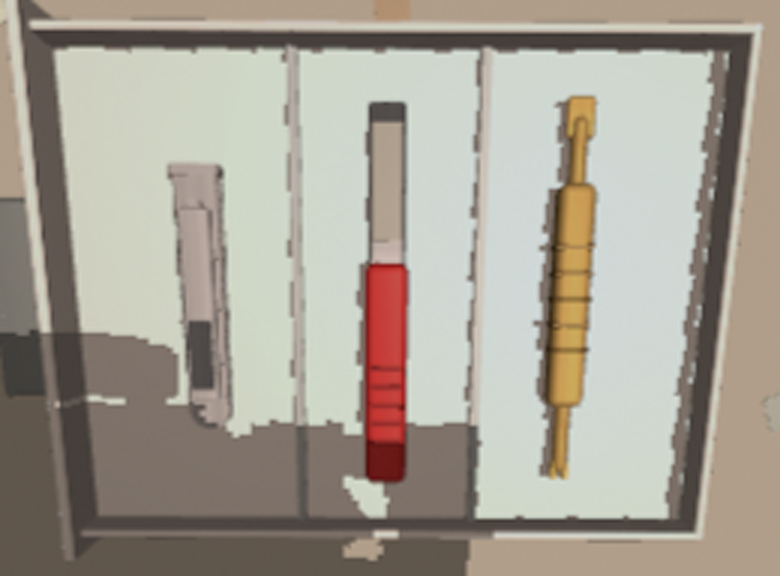

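Run:
```python
from h import *
import pickle
im,c=pickle.load(open("pics/w7.pkl","rb"))
q=lambda p,z:px2w(c,np.array(p)/3+[197.67,19.67],z)[:,:2]
a=np.radians(5.8);ex=np.array([np.cos(a),np.sin(a)]);ey=np.array([-ex[1],ex[0]])
o=q([(762,25),(699,537)],24);r=q([(291,47),(303,517),(486,47),(473,517)],9.5)
print("tray from ribs",r.mean(0).round(1),"rim",(o.mean(0)-108*ex).round(1),[np.degrees(np.arctan2(*(u-v)[::-1])).round(1) for u,v in ((o[0],o[1]),(r[0],r[1]),(r[2],r[3]))])
C=np.array([519.1,149.2])
for n,p,z in (("clip",[(191,167),(210,422)],20),("file",[(388,102),(385,481)],[9,19]),("fileh",[(387,265),(386,481)],19),("push",[(577,185),(563,405)],18)):
    w=q(p,z);m=w.mean(0)-C;d=w[0]-w[1];print(n,"local",(m@ex).round(1),(m@ey).round(1),"L",np.linalg.norm(d).round(1),"yaw",np.degrees(np.arctan2(*d[::-1])).round(1))
```

```text
tray from ribs [519.6 149.4] rim [518.3 149. ] [np.float64(95.3), np.float64(95.8), np.float64(96.2)]
clip local -59.3 0.1 L 78.0 yaw 96.9
file local -0.1 0.2 L 118.3 yaw 95.5
fileh local -0.0 -24.0 L 69.8 yaw 95.8
push local 58.7 0.7 L 67.7 yaw 95.8
```

```bash
python3 -c "
from workcell import order
print(order.job_done())"
```

```text
the job is handed in; nothing more can be done
None
```

I handed the job in at about 39 s: the keys are about 1 mm from the middle of the dish, and the clipper, file and pusher lie handle to back within about 1.5 mm of their lane centres and 1° of straight; the remote and the cologne were not moved.

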